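Pack the make-up station between shows

ROBOT

A 6-joint arm with a two-finger parallel gripper is mounted at the origin on the work surface. World frame = base frame: x ahead of the robot, y to its left, z up, the work surface at z = 0. Lengths are in m, angles in rad, forces in N, time in s.
With the tool pointing down it reaches from about 0.2 to 0.875 m from the base axis. Payload 3.4 kg.
Tool frame: the origin (TCP) lies between the finger pads; the fingertips stand 19 mm ahead of it and the grasp point (between the pads) is the TCP; z points along the fingers, x is the direction in which the jaws open and shut, and the axes are right-handed (so a half turn about z gives the same grasp; the last joint's range is limited). The gripper opens to 94 mm and grips with 3 to 60 N. Pads are 16 mm wide; open, the fingers measure 119 mm over their backs; the gripper's body (75 mm by 177 mm) begins 78 mm behind the grasp point.
Start: joints at [1.198, 0.276, 1.505, -0, 1.361, -0.121], TCP at [0.143, 0.557, 0.224] pointing down, gripper open.
Joint ranges: [-2.89, 2.89], [-0.75, 2.08], [0.22, 2.7], [-1.18, 4.32], [0.11, 2.71], [-2.7, 2.7]. Speed limits (rad/s): [2.57, 2.57, 3.14, 3.14, 3.14, 3.14].

INTERFACE

Orientations are given as a unit quaternion [w, x, y, z].
In Python, from workcell import r gives the robot as it stands. The module is installed in compiled form; this text tells all that it offers. Calls block until the motion is done:
- r.move_ptp(position, orientation): joint-space move of the TCP to a pose.
- r.move_linear(position, velocity=0.15, attitude=None, stop_force=None): straight line of the TCP; attitude=None keeps the orientation; velocity is the mean speed in m/s. With stop_force (N) it stops when the force on the tool has changed by that much, and returns True; else False.
- r.move_joints(angles): joint-space move.
- r.gripper_open() and r.grab(f_grip=None): open the fingers fully, or close them until they stop; f_grip is the grip in N (None keeps the last).
- r.hold(seconds).
- r.ik(position, orientation): joint angles nearest the present ones, or None.
- r.get_obs(): the state.
- r.capture(name): name is "side" or "top"; returns (picture, depth): 420x560x3 uint8, red, green, blue; 420x560 float32, m along the optical axis (not along the pixel's ray), 0 where there is no reading.
- r.calibration(name): a dict with "fx", "fy", "cx", "cy" (pixels), "R" (3x3) and "t" (3): a world point X has camera coordinates R X + t. Camera axes: x right, y down, z forward; pixel columns grow to the right and rows downward; lengths in m; the calibration is good to about 2 mm. A picture is of the moment at which its call begins. calibration takes no time and is no camera call.
A pose or a line that the arm cannot do raises r.PlanningError and nothing moves.
- r.finish_job(): hands the job in, once; it reports no verdict.
Trained networks look in the newest picture that a camera, given by its name, has taken for a name from the list of things; names that differ only in an ending like _2 or _b are one class to them, and where a whole thing is asked for, a point or a joint stands for the part that bears it (a point fixed in the world has none). Each returns a list of dicts, best first, with "score" (0 to 1); they miss things now and then, are a little off and sometimes report something else, mostly with a low value. They report only what shows in the picture. A call takes as long as a camera call. They do not tell look-alikes from the thing itself.
- r.find_in(label, camera): "position" ([column, row] as shares, 0 to 1, of the picture: columns of its width, rows of its height, amid what is visible of it).
- r.masks_of(label, camera): "pixels" (420x560 bool, what is visible of it) and "position" ([column, row] as shares, 0 to 1, of the picture: columns of its width, rows of its height, amid what is visible of it).
- r.landmark_of(label, camera): "position" ([column, row] as shares, 0 to 1, of the picture: columns of its width, rows of its height: a listed point, or the origin of a listed thing).
The state is a dict: "time_s": time; "q": joint angles; "qd": joint speeds; "tau": joint torques, N m; "tcp_pos": TCP position; "orientation": TCP orientation; "contact_force": force on the tool from outside, world axes, zero at the start; "torque": the same for the moment, N m; "gripper_width": finger opening in m.
Only numpy, scipy, OpenCV 4.12 (cv2) and the standard library are available. Lean on these libraries where they do the work, as an engineer would, in place of code of your own. Each camera call takes 0.05 s, during which the arm holds its last target.

TASK

Tidy the make-up station for the next performer: stand the big jar on the big rimmed coaster and the small jar on the small one, both upright, lay the oblong palette flat in the black base tray, then stack the grey lift-out tray squarely over it so that its four feet drop inside the base tray's corners and it sits fully down on the rim. Do not tip anything over, and leave the steel compact, the amber bottle and the cardboard box where they are.

Things in the scene. Friction and masses are not known exactly. Their poses are not given: they have to be found in the camera images.
- big_jar: Larger round cosmetic jar, white with black lid, 62 mm diameter, 40 mm high, loose, about 120 g. Origin: centre of its underside, z up.
- small_jar: Smaller round cosmetic jar, same make, 38 mm diameter, 34 mm high, loose, about 50 g. Origin: centre of its underside, z up.
- palette: Oblong black plastic palette box with four powder pans under a clear window, 100 (its x) x 34 (its y) x 22 mm high, loose, about 90 g. Origin: centre of its underside, z up.
- lift_tray: Grey open tray 150 (its x) x 114 (its y) mm, loose, 280 g, with an upright grip rib at its centre: 64 long (along x), 14 thick (along y), top 62 above the origin. Four round feet (diameter 14, 10 high, tapering to 6 at the tip) at x = +-60, y = +-42. Floor underside 10, floor top 14, wall tops 32 above the origin. Origin: centre, at the feet's tips. Fits either way round. Thin pans inside.
- base_tray: Black open tray 150 (its x) x 114 (its y) x 40 mm high, fixed; walls 5, floor 4 thick; inside 140 x 104 x 36 deep. Origin: centre of its underside. The lift tray's feet drop inside its corners with 3 mm play (tapered feet find in from 6 mm off) until the lift tray's floor rests on this rim: lift tray origin 30 mm above this origin.
- big_coaster: Larger round cork coaster with a raised rim, fixed to the table: 92 mm outer and 82 mm inner diameter, floor 4 mm thick, rim top at 10 mm. Origin: centre of its underside, z up.
- small_coaster: Smaller round cork coaster with a raised rim, fixed to the table: 66 mm outer and 56 mm inner diameter, floor 4 mm thick, rim top at 10 mm. Origin: centre of its underside, z up.
- compact: Bystander: square steel powder compact 50 x 50 x 14 mm high, loose; leave it. Origin: centre of its underside.
- dropper: Bystander: upright amber glass bottle with black cap, 34 mm diameter, 72 mm high, loose; leave it. Origin: centre of its underside.
- eyelash_box: Bystander: flat cardboard box 110 (its x) x 45 x 16 mm high, loose; leave it. Origin: centre of its underside.
Mind the look-alikes: they are no part of the job. What is shaped like the big_jar but blue is not meant.

How it is judged:
At the end, for the whole second after the job is handed in: Each jar stands upright on its own coaster's floor, within 13 mm of its centre; the palette lies flat on the base tray's floor; the lift-out tray sits level on the base tray's rim, within 8 mm of centre, 0.12 rad in yaw and 3.5 mm in height; all four released and at rest (horizontal distance between big_jar and big_coaster below 0.013 m and z of big_jar in the frame of big_coaster between 0.001 and 0.007 m and angle between each of big_jar, small_jar, palette's own z axis and vertical below 0.1 rad and horizontal distance between small_jar and small_coaster below 0.013 m and z of small_jar in the frame of small_coaster between 0.001 and 0.007 m and x of palette in the frame of base_tray between -0.056 and 0.056 m and y of palette in the frame of base_tray between -0.04 and 0.04 m and z of palette in the frame of base_tray between 0.001 and 0.008 m and horizontal distance between lift_tray and base_tray below 0.008 m and z of lift_tray in the frame of base_tray between 0.026 and 0.0335 m and angle between the x axis of lift_tray and the x axis of base_tray, either way round below 0.12 rad and angle between lift_tray's own z axis and vertical below 0.05 rad and linear speed of each of big_jar, small_jar, palette, lift_tray below 0.02 m/s); the robot touches nothing.
It fails at once if the steel compact is shoved (more than 40 mm) or knocked over (distance of compact from where it was at the start of the episode above 0.04 m or angle between compact's own z axis and vertical above 0.6 rad).
It fails at once if the amber bottle is shoved (more than 40 mm) or knocked over (distance of dropper from where it was at the start of the episode above 0.04 m or angle between dropper's own z axis and vertical above 0.6 rad).
It fails at once if the cardboard box is shoved (more than 40 mm) or knocked over (distance of eyelash_box from where it was at the start of the episode above 0.04 m or angle between eyelash_box's own z axis and vertical above 0.6 rad).
It fails at once if a jar, the palette or the lift-out tray is tipped over (past 0.8 rad) (angle between any of big_jar, small_jar, palette, lift_tray's own z axis and vertical above 0.8 rad).
It also fails if it takes over 112 s, if anything falls off the work surface, if the arm or the gripper's body presses on something with over 40 N, if the wrist force passes 120 N, or if a joint passes its speed limit or range.

## Working session

There is one attempt and no reset: what is moved stays moved. The work goes in short steps, each a Python script; the robot and the scene stay as the last script left them, time stands still between calls to the robot, and variables do not carry over. Pictures are saved under pics/ and viewed, and the job is handed in when it is done.

```bash
mkdir -p pics; ls; cat > a.py <<'E'
from workcell import r
import numpy as np, cv2
for c in ("top","side"):
    p,d=r.capture(c); cv2.imwrite(f"pics/{c}0.png",p[:,:,::-1]); np.save(f"{c}_d.npy",d); np.save(f"{c}_p.npy",p)
    k=r.calibration(c); print(c,{a:np.round(b,3).tolist() for a,b in k.items()})
    R=np.array(k["R"]);t=np.array(k["t"]); print(-R.T@t)
    for l in "big_jar small_jar palette lift_tray base_tray big_coaster small_coaster compact dropper eyelash_box".split():
        print(l,[(round(x["score"],2),np.round(np.array(x["position"])*[560,420]).tolist()) for x in r.find_in(l,c)][:4])
print(r.get_obs())
E
python3 a.py
```

```text
pics
top {'fx': 463.821, 'fy': 463.821, 'cx': 272.812, 'cy': 208.361, 'R': [[-0.016, -1.0, -0.018], [-0.985, 0.019, -0.174], [0.174, 0.014, -0.985]], 't': [-0.062, 0.62, 1.059]}
[ 0.42479199 -0.088875    1.14961684]
big_jar [(0.85, [185.0, 233.0]), (0.68, [190.0, 196.0])]
small_jar [(0.5, [368.0, 204.0])]
palette [(0.9, [134.0, 215.0]), (0.6, [415.0, 227.0])]
lift_tray [(0.59, [360.0, 289.0]), (0.37, [136.0, 215.0])]
base_tray [(0.75, [139.0, 294.0])]
big_coaster [(0.88, [241.0, 272.0])]
small_coaster [(0.84, [287.0, 189.0]), (0.25, [245.0, 152.0])]
compact [(0.72, [250.0, 238.0])]
dropper [(0.48, [245.0, 152.0])]
eyelash_box [(0.75, [417.0, 230.0])]
side {'fx': 479.6, 'fy': 479.6, 'cx': 279.727, 'cy': 211.512, 'R': [[0.995, -0.102, 0.012], [-0.068, -0.747, -0.661], [0.077, 0.657, -0.75]], 't': [-0.602, 0.002, 1.129]}
[ 0.51290402 -0.80115341  0.85567116]
big_jar [(0.73, [272.0, 121.0]), (0.6, [294.0, 151.0]), (0.55, [258.0, 153.0]), (0.36, [286.0, 358.0])]
small_jar [(0.74, [309.0, 299.0])]
palette [(0.59, [273.0, 124.0])]
lift_tray [(0.92, [205.0, 286.0])]
base_tray [(0.95, [204.0,
[... 233 characters left out ...]
]), (0.15, [204.0, 127.0])]
{'time_s': 1.1, 'q': array([ 1.19797925e+00,  2.75899037e-01,  1.50489583e+00,  6.12849283e-06,
        1.36070481e+00, -1.21002935e-01]), 'qd': array([-0.00166942, -0.0004831 ,  0.00020774, -0.00210662, -0.00073272,
        0.00110967]), 'tau': array([-4.07197304e-04, -4.04476440e+01, -2.37499648e+01,  7.00147077e-02,
        2.47197849e-02, -1.52697959e-05]), 'tcp_pos': array([0.1432849 , 0.55689634, 0.22449523]), 'orientation': array([-2.64128296e-05,  7.90304539e-01,  6.12714235e-01,  3.83709721e-05]), 'contact_force': array([ 0.06548158,  0.08316544, -0.12192674]), 'torque': array([-0.02752141, -0.05415116, -0.0250864 ]), 'gripper_width': 0.09396911084813098}
```

View pics/top0.png

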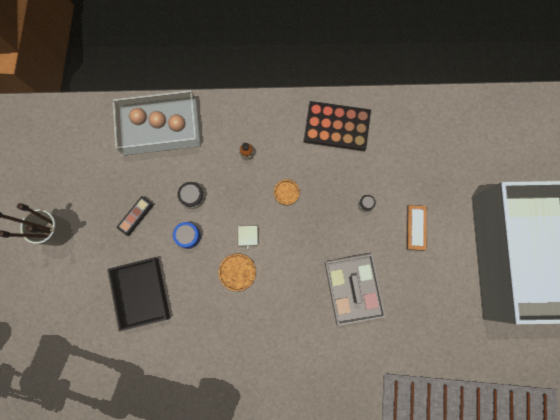

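View pics/side0.png

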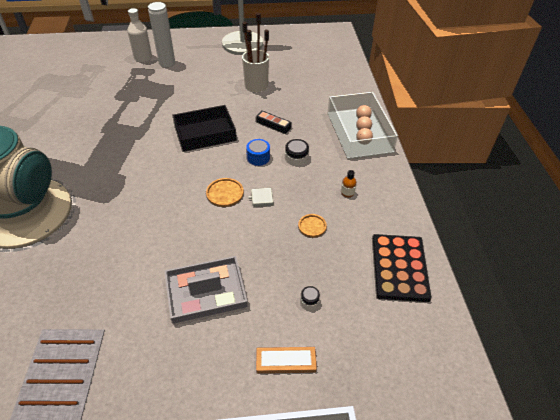

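The top view shows:
- the black-lidded big jar at (190,195), with the blue look-alike at (186,235)
- the palette at (135,215) and the base tray at (139,294)
- the coasters at (238,272) and (287,193)
- the small jar at (368,203) and the lift tray at (355,289)
- the compact at (248,236), the bottle at (246,150) and the eyelash box at (417,228)

Next I'll measure positions from depth.

```bash
cat > h.py <<'E'
from workcell import r
import numpy as np, cv2
def cloud(c,d):
    k=r.calibration(c);R=np.array(k["R"]);t=np.array(k["t"])
    v,u=np.mgrid[:d.shape[0],:d.shape[1]]
    C=np.stack([(u-k["cx"])/k["fx"]*d,(v-k["cy"])/k["fy"]*d,d],-1)
    W=(C-t)@R; W[d<=0]=np.nan; return W
E
cat > b.py <<'E'
from h import *
T=dict(big_jar=(190,195),small_jar=(368,203),palette=(135,215),base_tray=(139,294),lift_tray=(355,289),big_coaster=(238,272),small_coaster=(287,193),compact=(248,236),dropper=(246,150),eyelash_box=(417,228),blue=(186,235))
W=cloud("top",np.load("top_d.npy"));S=cloud("side",np.load("side_d.npy"))
print("table z", np.nanmedian(W[250:290,190:210,2]),np.nanmedian(S[240:260,250:290,2]))
rad=dict(base_tray=.10,lift_tray=.10,palette=.058,big_coaster=.052,eyelash_box=.065,small_coaster=.04)
for n,(u,v) in T.items():
    c=W[v,u,:2].copy()
    for nm,P in (("top",W),("side",S)):
        P=P.reshape(-1,3);P=P[~np.isnan(P[:,0])]
        m=(np.hypot(*(P[:,:2]-c).T)<rad.get(n,.04))&(P[:,2]>.006)&(P[:,2]<.15)
        Q=P[m]
        if len(Q)<5: print(n,nm,len(Q));continue
        zt=np.percentile(Q[:,2],97)
        rr=cv2.minAreaRect((Q[:,:2]*1000).astype(np.float32))
        tp=Q[Q[:,2]>zt-.006]
        (cx,cy),rd=cv2.minEnclosingCircle((tp[:,:2]*1000).astype(np.float32))
        print(n,nm,len(Q),"z97 %.4f"%zt,"rect",np.round(rr[0],1),np.round(rr[1],1),round(rr[2],1),"topc",round(cx,1),round(cy,1),round(rd,1),"topmean",np.round(tp[:,:2].mean(0)*1000,1))
E
python3 b.py
```

```text
table z 0.0009653627870088414 0.00012353082176139532
big_jar top 570 z97 0.0451 rect [662.1 128.5] [62.7 66.3] 6.8 topc 661.4 131.8 30.8 topmean [661.2 131.5]
big_jar side 524 z97 0.0437 rect [662.3 130.2] [64.3 60.8] 61.0 topc 661.2 131.9 32.3 topmean [662.  129.6]
small_jar top 229 z97 0.0389 rect [ 624.1 -297.5] [56.3 47.6] 5.2 topc 633.2 -302.6 18.7 topmean [ 633.3 -302.7]
small_jar side 377 z97 0.0368 rect [ 633.6 -303. ] [37.8 40.6] 18.5 topc 634.7 -304.2 19.7 topmean [ 633.8 -304.8]
palette top 635 z97 0.0273 rect [612.6 270.2] [100.3 102. ] 51.6 topc 614.1 273.0 50.7 topmean [612.5 273.6]
palette side 427 z97 0.0257 rect [614.  269.7] [82.2 99.1] 88.2 topc 613.1 270.5 52.1 topmean [614.9 269.7]
base_tray top 2231 z97 0.0431 rect [425. 262.] [184.8 168. ] 9.3 topc 421.7 254.8 92.7 topmean [422.6 256.5]
base_tray side 1653 z97 0.0420 rect [423.5 249.1] [150.2 133. ] 12.8 topc 423.0 254.2 93.0 topmean [424.8 249.5]
lift_tray top 3171 z97 0.0622 rect [ 423.  -265.5] [173.9 180.9] 77.9 topc 425.1 -262.7 31.9 topmean [ 425.2 -262.1]
lift_tray side 4046 z97 0.0616 rect [ 425.7 -262.
[... 694 characters left out ...]
7 topc 560.5 -9.3 32.8 topmean [559.8  -9.8]
dropper top 198 z97 0.0742 rect [768.1 -10.2] [38.9 37.6] 59.5 topc 769.8 -7.2 8.8 topmean [769.8  -7.7]
dropper side 304 z97 0.0727 rect [769.4 -12.1] [28. 34.] 66.7 topc 770.7 -7.6 9.7 topmean [771.   -8.6]
eyelash_box top 864 z97 0.0208 rect [ 571.5 -429.2] [ 87.1 111. ] 83.1 topc 572.1 -423.1 56.9 topmean [ 571.1 -422.7]
eyelash_box side 1502 z97 0.0192 rect [ 573.7 -414.3] [ 67.5 109.5] 85.9 topc 572.8 -424.8 57.9 topmean [ 572.5 -425.2]
blue top 574 z97 0.0451 rect [559.2 136.8] [72.4 60.3] 62.8 topc 561.6 140.4 30.6 topmean [561.4 140.2]
blue side 528 z97 0.0436 rect [561.4 139.6] [62.5 60.8] 88.0 topc 561.5 140.6 32.1 topmean [561.7 138.8]
```

```bash
cat > c.py <<'E'
from h import *
import sys
def rect(W,c,rad,z0,z1):
    P=W.reshape(-1,3);P=P[~np.isnan(P[:,0])]
    Q=P[(np.hypot(*(P[:,:2]-c).T)<rad)&(P[:,2]>z0)&(P[:,2]<z1)]
    rr=cv2.minAreaRect((Q[:,:2]*1000).astype(np.float32))
    X=Q[:,:2]-np.median(Q[:,:2],0);w,V=np.linalg.eigh(X.T@X)
    return len(Q),np.round(rr[0],1),np.round(rr[1],1),round(rr[2],2),"pca",round(np.degrees(np.arctan2(V[1,1],V[0,1]))%180,2)
if __name__=="__main__":
  for nm in("top","side"):
    W=cloud(nm,np.load(nm+"_d.npy"))
    print(nm,"pal",rect(W,(.613,.272),.062,.014,.04))
    print(nm,"base",rect(W,(.423,.254),.105,.03,.06))
    print(nm,"lift",rect(W,(.425,-.263),.105,.022,.045))
    print(nm,"rib",rect(W,(.425,-.263),.045,.05,.08))
    print(nm,"box",rect(W,(.572,-.424),.065,.012,.04))
E
python3 c.py
```

```text
top pal (582, array([613.6, 272.9]), array([ 35.8, 100.2]), 52.07, 'pca', np.float64(142.47))
top base (647, array([422.7, 254.1]), array([149.8, 116.2]), 12.89, 'pca', np.float64(15.35))
top lift (547, array([ 425.1, -262.7]), array([150. , 115.1]), 8.84, 'pca', np.float64(7.48))
top rib (189, array([ 425.1, -262.4]), array([63.4, 14.6]), 9.3, 'pca', np.float64(8.56))
top box (805, array([ 572.1, -423.1]), array([ 44.6, 110.6]), 85.66, 'pca', np.float64(175.89))
side pal (350, array([614.3, 273.4]), array([ 41.7, 102.3]), 51.75, 'pca', np.float64(143.37))
side base (577, array([422.7, 253. ]), array([150.2, 125.3]), 13.26, 'pca', np.float64(78.1))
side lift (1083, array([ 425.7, -262.5]), array([150.1, 117.6]), 9.02, 'pca', np.float64(11.67))
side rib (293, array([ 425.9, -263.9]), array([63.5, 15.5]), 8.55, 'pca', np.float64(8.9))
side box (1411, array([ 572.8, -424.4]), array([ 46.3, 109.6]), 85.17, 'pca', np.float64(175.37))
```

```bash
python3 - <<'E'
from h import *
for nm in("top","side"):
    W=cloud(nm,np.load(nm+"_d.npy"));P=W.reshape(-1,3)
    Q=P[(P[:,2]>.075)&(abs(P[:,0])<1)&(abs(P[:,1])<.8)]
    H={}
    for p in Q:
        k=(int(p[0]//.08),int(p[1]//.08)); H.setdefault(k,[]).append(p[2])
    for k in sorted(H):
        if len(H[k])>8: print(nm,np.round(np.array(k)*.08,2),len(H[k]),round(np.percentile(H[k],98),3))
E
```

```text
top [ 0.32 -0.72] 100 0.163
top [ 0.32 -0.64] 714 0.163
top [ 0.4  -0.64] 841 0.163
top [ 0.48 -0.64] 805 0.163
top [0.48 0.4 ] 128 0.202
top [0.48 0.48] 172 0.192
top [ 0.56 -0.64] 772 0.163
top [0.56 0.4 ] 401 0.202
top [0.56 0.48] 272 0.187
top [ 0.64 -0.8 ] 24 0.108
top [ 0.64 -0.72] 345 0.163
top [ 0.64 -0.64] 324 0.163
side [-0.08 -0.08] 11 0.087
side [ 0.   -0.16] 80 0.153
side [ 0.   -0.08] 1841 0.215
side [0. 0.] 291 0.221
side [ 0.08 -0.08] 786 0.19
side [0.08 0.  ] 152 0.184
side [0.08 0.48] 181 0.269
side [0.08 0.56] 22 0.221
side [0.16 0.56] 151 0.216
side [0.16 0.64] 250 0.162
side [0.24 0.56] 650 0.192
side [0.24 0.64] 61 0.192
side [0.32 0.56] 114 0.19
side [ 0.4  -0.64] 18 0.162
side [ 0.48 -0.64] 269 0.163
side [0.48 0.4 ] 90 0.198
side [0.48 0.48] 140 0.19
side [0.48 0.64] 104 0.154
side [0.48 0.72] 11 0.152
side [ 0.56 -0.64] 580 0.162
side [0.56 0.4 ] 375 0.198
side [0.56 0.48] 251 0.21
side [ 0.64 -0.64] 104 0.163
```

```bash
cat >> h.py <<'E'
def q(deg):
    deg=(deg+90)%180-90+0.0
    best=None
    for f in (deg,deg+180):
        a=np.radians(f)/2; yield [0,np.cos(a),np.sin(a),0]
def pick_q(p,deg):
    now=r.get_obs()["q"]; b=None
    for o in q(deg):
        j=r.ik(p,o)
        if j is None: continue
        s=abs(np.array(j)[5])+.3*abs(np.array(j)-now).max()
        if b is None or s<b[0]: b=(s,o)
    return b[1]
def pt(p,deg,o=None):
    o=o if o is not None else pick_q(p,deg); r.move_ptp(p,o); return o
def st(t=""):
    o=r.get_obs(); print(t,"t%.1f"%o["time_s"],np.round(o["tcp_pos"],4),"w%.4f"%o["gripper_width"],np.round(o["contact_force"],1),flush=True)
def pick(x,y,deg,z,f,zt=.2):
    pt([x,y,zt],deg); r.move_linear([x,y,z+.04],.3); r.move_linear([x,y,z],.1); st("at"); r.grab(f); st("grab"); r.move_linear([x,y,zt],.25); st("lift")
def place(x,y,deg,z,zt=.2,sf=None):
    pt([x,y,zt],deg); r.move_linear([x,y,z+.03],.25); h=r.move_linear([x,y,z],.05,stop_force=sf); st("place %s"%h); r.gripper_open(); r.hold(.2); st("open"); r.move_linear([x,y,zt],.2)
E
python3 - <<'E'
from h import *
o=r.get_obs(); p=o["tcp_pos"].copy(); p[2]=.32
r.move_linear(p,.2)
pt([.6,.12,.3],90)
pick(.6613,.1313,90,.030,20)
E
```

```text
at t5.7 [0.662  0.1314 0.0309] w0.0940 [0.5 0.  0.7]
grab t6.3 [0.6614 0.1313 0.0302] w0.0617 [-0.3  0.3  1.5]
lift t7.1 [0.6603 0.1312 0.1984] w0.0617 [-0.5 -0.2 -1.8]
```

```bash
python3 - <<'E'
from h import *
place(.4707,.0189,90,.034,sf=6)
pick(.6338,-.3034,90,.028,15)
place(.6686,-.1063,90,.032,sf=6)
p,d=r.capture("top");cv2.imwrite("pics/top1.png",p[:,:,::-1])
p,d=r.capture("side");cv2.imwrite("pics/side1.png",p[:,:,::-1])
E
```

```text
place True t9.3 [0.47   0.0189 0.034 ] w0.0614 [-0.6  1.1  3.7]
open t10.2 [0.4694 0.019  0.0338] w0.0942 [-0.4 -0.4  0.7]
at t14.6 [ 0.6344 -0.3037  0.0289] w0.0939 [-0.7 -0.2  0.4]
grab t15.5 [ 0.6338 -0.3034  0.028 ] w0.0378 [ 0.4 -0.1 -0.4]
lift t16.3 [ 0.633  -0.3029  0.1984] w0.0377 [-0.4  0.4 -0.4]
place True t18.4 [ 0.6678 -0.106   0.0317] w0.0379 [0.7 0.4 2.9]
open t19.6 [ 0.6673 -0.106   0.0312] w0.0937 [-0.1  0.3 -0.2]
```

View pics/side1.png

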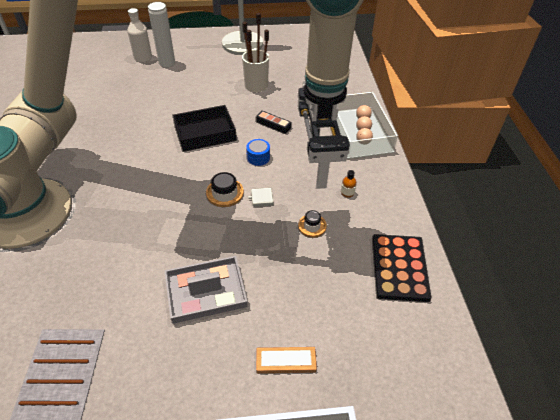

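The side view shows both jars upright on their coasters, at (223,184) and (312,219). The compact and bottle haven't moved. Next is the palette.

```bash
python3 - <<'E'
from h import *
pick(.6138,.2730,52,.0225,25,.22)
place(.4227,.2535,58,.0275,.2,sf=6)
pt([.40,-.05,.25],99)
for c in("top","side"):
    p,d=r.capture(c);cv2.imwrite(f"pics/{c}2.png",p[:,:,::-1]);np.save(f"{c}_d2.npy",d)
st()
E
```

```text
at t23.6 [0.6144 0.2732 0.0233] w0.0940 [0.7 0.3 0.3]
grab t24.6 [0.6138 0.273  0.0225] w0.0337 [ 0.4 -0.3 -1.3]
lift t25.5 [0.6129 0.2727 0.2184] w0.0340 [ 0.2 -0.4 -1.1]
place True t27.6 [0.422  0.2532 0.0273] w0.0337 [-0.5 -0.6  4.7]
open t28.9 [0.4215 0.253  0.027 ] w0.0944 [ 0.  -0.1  0.3]
 t31.5 [ 0.4001 -0.0495  0.2497] w0.0941 [-0.2 -0.5  0.5]
```

View pics/side2.png

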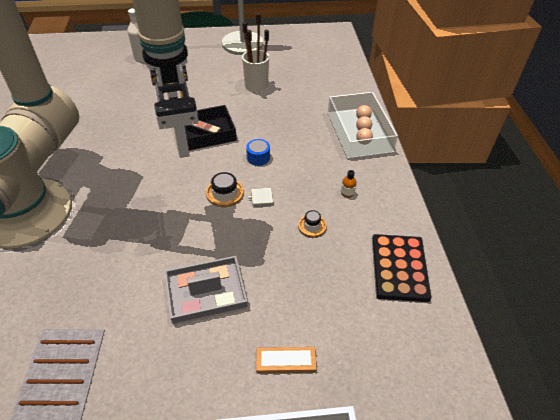

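View pics/top2.png

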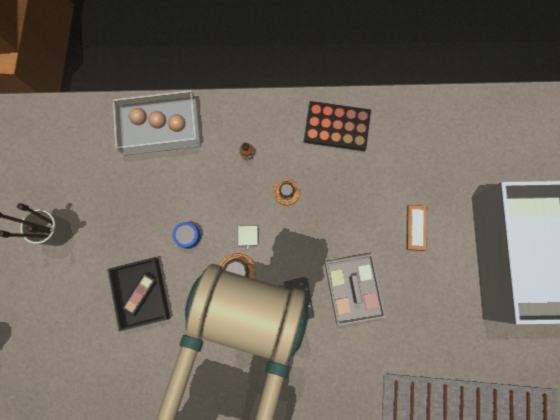

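The palette lies inside the base tray, at top-view (139,293). I'll check its height and then pick up the lift tray.

```bash
python3 - <<'E'
from h import *
from c import rect
for c in("top",):
    W=cloud(c,np.load(f"{c}_d2.npy")); print(rect(W,(.422,.2535),.045,.018,.04))
    P=W.reshape(-1,3);P=P[np.hypot(P[:,0]-.422,P[:,1]-.2535)<.012];print(np.nanmedian(P[:,2]),P[:,2].std())
    print(rect(W,(.423,.254),.105,.034,.06)); print(rect(W,(.425,-.263),.045,.05,.08))
pick(.4256,-.2630,98.9,.054,45,.2)
p,d=r.capture("side");cv2.imwrite("pics/side3.png",p[:,:,::-1])
E
```

```text
(553, array([421.5, 253.2]), array([35.4, 88.8]), 57.99, 'pca', np.float64(147.87))
0.029048508470455894 0.001988140031120546
(580, array([422.8, 254.3]), array([150.1, 116.4]), 12.88, 'pca', np.float64(12.88))
(187, array([ 425. , -262.4]), array([63.5, 14.7]), 8.6, 'pca', np.float64(8.7))
at t33.4 [ 0.4265 -0.2636  0.0552] w0.0940 [0.3 0.1 0.3]
grab t34.6 [ 0.4256 -0.2631  0.054 ] w0.0134 [ 0.8 -0.5 -0.3]
lift t35.4 [ 0.4245 -0.2621  0.1985] w0.0136 [ 0.   0.7 -4.1]
```

View pics/side3.png

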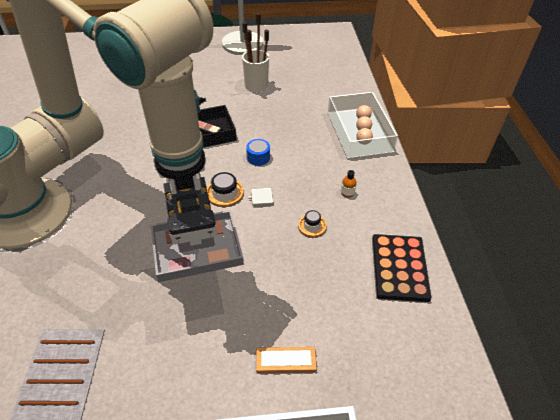

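```bash
python3 - <<'E'
from h import *
x,y=.4228,.2538
pt([x,y,.2],103); r.hold(.3); st("above")
r.move_linear([x,y,.115],.1); r.hold(.3); st("pre")
print(r.move_linear([x,y,.0835],.03,stop_force=8)); r.hold(.3); st("down")
p,d=r.capture("side");cv2.imwrite("pics/side4.png",p[:,:,::-1])
E
```

```text
above t37.6 [0.4231 0.2534 0.2   ] w0.0138 [ 0.1  0.2 -3.1]
pre t38.9 [0.423  0.2539 0.1154] w0.0132 [-0.7 -0.1 -4.1]
True
down t40.2 [0.4226 0.2537 0.084 ] w0.0139 [-0.7 -0.2  6.2]
```

View pics/side4.png

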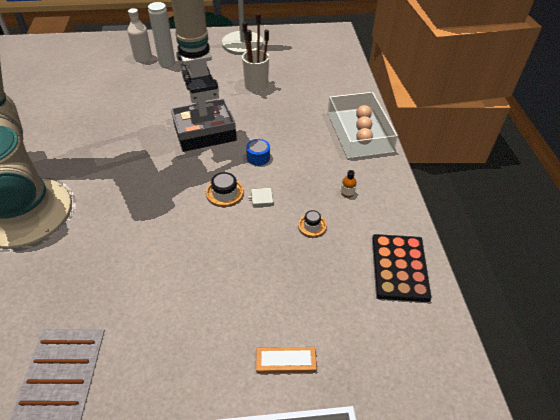

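The lift tray made contact at exactly the seated height (0.084). I'll release it, retreat and check everything.

```bash
python3 - <<'E'
from h import *
from c import rect
r.gripper_open(); r.hold(.3); st("open")
r.move_linear([.4228,.2538,.25],.15)
r.move_joints([1.198, 0.0, 1.3, 0, 1.7, -0.121]) if 0 else pt([.25,-.1,.35],90)
r.hold(.5)
for c in("top","side"):
    p,d=r.capture(c);cv2.imwrite(f"pics/{c}5.png",p[:,:,::-1]);W=cloud(c,d)
    print(c,"tray rim",rect(W,(.423,.254),.105,.055,.073)); print("rib",rect(W,(.423,.254),.045,.08,.11))
    P=W.reshape(-1,3)
    for dx in(-1,1):
      for dy in(-1,1):
        a=np.radians(13);R=np.array([[np.cos(a),-np.sin(a)],[np.sin(a),np.cos(a)]])
        cc=R@[dx*.073,dy*.055]+[.4228,.2538]
        Q=P[(np.hypot(*(P[:,:2]-cc).T)<.012)];print("corner",dx,dy,np.round(np.nanpercentile(Q[:,2],[85,95]),4))
    for n,x,y,rd in(("bigjar",.4707,.0189,.028),("smalljar",.6686,-.1063,.024),("compact",.5595,-.009,.04),("dropper",.770,-.008,.03),("box",.572,-.424,.065)):
        Q=P[(np.hypot(P[:,0]-x,P[:,1]-y)<rd+.006)&(P[:,2]>.012)]
        if len(Q)<5: print(n,len(Q));continue
        zt=np.percentile(Q[:,2],95);T=Q[Q[:,2]>zt-.006]
        print(n,len(Q),"z%.4f"%zt,np.round(cv2.minAreaRect((T[:,:2]*1e3).astype(np.float32))[0],1))
st()
E
```

```text
open t41.8 [0.4212 0.2531 0.0827] w0.0938 [ 0.7  0.9 -0. ]
top tray rim (606, array([421.6, 254.2]), array([150. , 116.9]), 12.99, 'pca', np.float64(14.71))
rib (217, array([421.6, 253.8]), array([63.8, 15.5]), 11.98, 'pca', np.float64(13.0))
corner -1 -1 [0.0605 0.0641]
corner -1 1 [0.0624 0.0649]
corner 1 -1 [0.0602 0.0631]
corner 1 1 [0.0627 0.064 ]
bigjar 552 z0.0494 [470.5  19.1]
smalljar 223 z0.0422 [ 666.5 -105.6]
compact 372 z0.0184 [556.3  -7.9]
dropper 191 z0.0739 [769.8  -8.2]
box 803 z0.0206 [ 572.  -422.7]
side tray rim (562, array([422., 253.]), array([150.2, 121.8]), 12.78, 'pca', np.float64(22.57))
rib (169, array([422. , 253.3]), array([64.1, 20.2]), 11.35, 'pca', np.float64(12.25))
corner -1 -1 [0.0552 0.062 ]
corner -1 1 [0.0616 0.0632]
corner 1 -1 [0.0551 0.062 ]
corner 1 1 [0.0624 0.0635]
bigjar 601 z0.0467 [472.   19.4]
smalljar 289 z0.0410 [ 668.1 -106.4]
compact 294 z0.0170 [556.4  -8.8]
dropper 283 z0.0726 [771.4  -8. ]
box 1416 z0.0188 [ 572.9 -424.6]
 t45.7 [ 0.25 -0.1   0.35] w0.0939 [0.2 0.9 0.5]
```

View pics/side5.png

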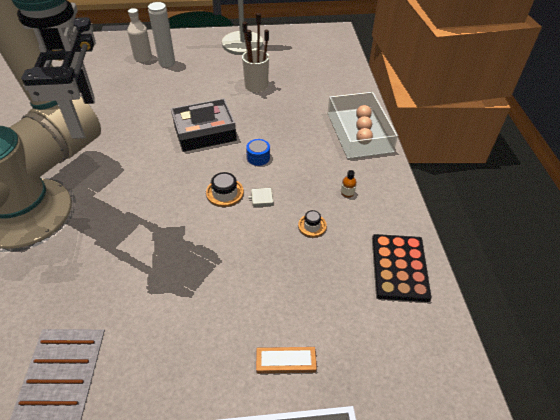

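View pics/top5.png

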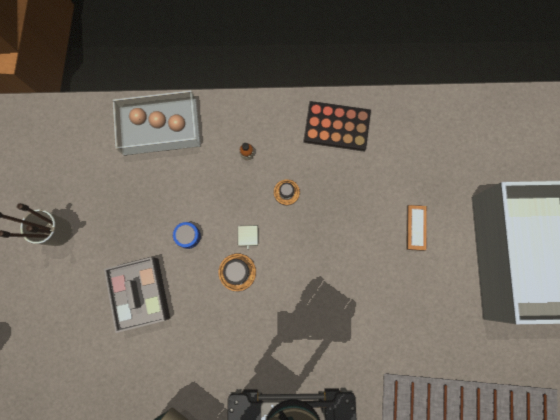

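The pictures show the lift tray level on the base tray at top-view (137,293), with its corners at the same height. Both jars are centred on their coasters at (236,272) and (287,192), and the bystanders haven't moved.

```bash
python3 -c "
from workcell import r
print(r.finish_job())"
```

```text
the job is handed in; nothing more can be done
None
```

I handed the job in at about 46 s of the 112 s allowed. My last checks showed everything in place; `finish_job` gives no verdict, so these measurements are the only confirmation.

- **Jars:** each stands upright on its own coaster, about 1–2 mm from the centre. I used the black-lidded big jar and left the blue look-alike alone.
- **Palette:** it lies flat in the base tray, centred, at about 45° to the tray's sides. I turned it that way so the gripper could open inside the tray. I checked this before stacking, since it can no longer be seen.
- **Lift tray:** it is fully down on the rim, about 1 mm off centre and within about 1–2° in yaw. The descent stopped on contact at the seated height, and afterwards the rim corners read 62–65 mm (62 mm expected).
- **Bystanders:** the compact, bottle and box read the same positions as at the start.

**Disagreements:** the top camera's heights read about 2–5 mm too high throughout, on untouched things too. In the side view the tray's two near corners gave scattered readings. No check failed.

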